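Open the secret tray of the desk organiser

TASK

Feel along the sloping ledge of the organiser, under its cap, to find the hidden pocket, and press in the catch at its bottom so that the locked tray springs out. Then pull the tray by its orange fin all the way out to its stop and let go, leaving the tin in it and the canisters, cup, loupe and reel undisturbed.

Things in the scene. Friction and masses are not known exactly. Their poses are not given: they have to be found in the camera images.
- organiser: fixed desk organiser, 332 mm wide (y), 180 deep (x), 173 high; origin under its centre on the desk, z up, front faces its -x (the robot). Bottom to top: tray (to 49 mm high); a white sloping ledge over the full width; behind it an upright grey bin front at x = -40 mm; a flat grey cap (underside 165 mm high) jutting over the ledge to x = -60 mm.
- ledge_mid (a point): centre of the ledge's face, at (-60, 0, 85) mm in the organiser's frame, same axes. The face slopes at 35 degrees, outward normal (-sin 35, 0, cos 35); up the slope it reaches 16 mm above and 28 mm below this point; along y 160 mm either way. The cap leaves no room for an upright hand; one leaning 30 to 45 degrees to the front, square to the face, fits.
- ledge_left (a point): point on the ledge's centre line 128 mm to +y of ledge_mid. A pocket 56 mm long (y), 8 mm deep, from 15 mm below to 16 mm above the centre line, is hidden under the cap; the catch is its floor. Its centre lies anywhere from this point to ledge_right; its place is not given: slide shut fingers along the centre line until they drop in.
- ledge_right (a point): point on the ledge's centre line 128 mm to -y of ledge_mid: the other end of the stretch where the pocket's centre may lie
- catch (a joint): travel of the catch (m), the white floor of the pocket, pressed square to the ledge's face; 0 = at rest, 0.008 = fully in; sprung, 2 N at first and 6 N fully in. Pressed about 5 mm or more it frees the tray; let go, it comes back.
- tray (a joint): how far the tray is out (m): about 0 to 1 mm = shut and locked, a spring throws it out to about 0.035 to 0.05 when the catch is pressed, 0.09 = the stop; beyond the spring's throw it drags with about 1 N and stays where it is left.
- tray_fin (a point): centre of the orange pull fin on the front of the tray, upright, 14 mm thick (y), 32 mm deep (x) and 32 mm high, centre 27 mm above the desk; axes as the organiser's; at (-112, 0, 27) mm in its frame when shut, moving towards its -x as the tray comes out. Room on both sides for fingers.
- tin_mid (a point): centre of a flat brass tin, 60 x 40 x 15 mm, lying loose on the floor of the tray (floor 9 mm above the desk); it stays there.
- can0: a translucent film canister with black cap, 34 mm across, 53 mm high, on top of the organiser; origin at the centre of its underside
- can1: the same with grey cap, on top of the organiser; origin at the centre of its underside
- can2: the same with black cap, on the desk at the right; origin at the centre of its underside
- can3: the same with grey cap, on the desk at the left; origin at the centre of its underside
- cup: a white ceramic cup, 80 mm across, 85 mm high, on the desk at the right; origin at the centre of its underside
- loupe: a black plastic loupe, 48 mm across, 50 mm high, on the desk at the left; origin at the centre of its underside
- reel: a stainless film reel lying flat, 90 mm across, 40 mm high, on the desk at the right; origin at the centre of its underside

How it is judged:
On the way, in this order (a step that is already met when the one before it is completed fails the run):
1. the catch is pressed in at least 4 mm (value of joint catch above 0.004 m).
2. the tray has sprung out more than 20 mm (value of joint tray above 0.02 m), for 0.1 s.
At the end, for the whole second after the job is handed in: The tray is out to within 10 mm of its stop (more than 80 mm), the catch has come back (less than 3 mm in), and the tin lies in the tray (value of joint tray above 0.08 m and value of joint catch below 0.003 m and height (world z) of tin_mid between 0.01 and 0.03 m); the robot touches nothing.
It fails at once if a canister is shifted more than 30 mm or tipped over (distance of any of can0, can1, can2, can3 from where it was at the start of the episode above 0.03 m or angle between any of can0, can1, can2, can3's own z axis and vertical above 0.5 rad).
It fails at once if the cup, loupe or reel is shifted more than 30 mm or tipped over (distance of any of cup, loupe, reel from where it was at the start of the episode above 0.03 m or angle between any of cup, loupe, reel's own z axis and vertical above 0.5 rad).
It also fails if it takes over 64 s, if anything falls off the work surface, if the arm or the gripper's body presses on something with over 40 N, if the wrist force passes 120 N, or if a joint passes its speed limit or range.

ROBOT

A 7-joint arm with a two-finger parallel gripper is mounted at the origin on the work surface. World frame = base frame: x ahead of the robot, y to its left, z up, the work surface at z = 0. Lengths are in m, angles in rad, forces in N, time in s.
With the tool pointing down it reaches from about 0.4 to 0.85 m from the base axis. Payload 4.5 kg.
Tool frame: the origin (TCP) lies midway between the tips of the shut fingers; the grasp point (between the pads) lies 19 mm behind it (ctrl.hold_point_z is the distance from the TCP to the grasp point, in m); z points along the fingers, y is the direction in which the jaws open and shut (so a half turn about z gives the same grasp; the last joint's range is limited). The gripper opens to 88 mm and grips with 3 to 60 N. Pads are 18 mm wide; open, the fingers measure 123 mm over their backs; the gripper's body (75 mm by 187 mm) begins 45 mm behind the grasp point.
Start: joints at [-1.195, 0.689, -0.195, 1.565, 0.157, 0.902, -0.215], TCP at [0.209, 0.589, 0.201] pointing down, gripper open.
Joint ranges: [-3.01, 3.01], [-0.46, 2.08], [-1.47, 1.51], [0.13, 2.56], [-1, 4.14], [0.04, 2.09], [-2.66, 2.66]. Speed limits (rad/s): [2.57, 2.57, 3.14, 3.14, 3.14, 3.14, 3.14].

INTERFACE

Orientations are given as a rotation vector (axis times angle).
In Python, from rig import ctrl gives the robot as it stands. The module is installed in compiled form; this text tells all that it offers.
- The arm moves only by the tool move_arm, never from a script. Its argument "plan" is a list of rows, each a list of 7 numbers: the turn, a rotation vector about the tool's x, y, z in rad, then the shift along the tool's x, y, z in m, then the finger opening in m, from 0 to 0.0881. In form: [[rx, ry, rz, x, y, z, jaw], ...]. A call has 1 to 10 rows; each row is the pose to reach, as a shift and turn from the pose commanded when the call began, along the tool's axes at that moment; what a row does not reach only later rows make up. A row lasts 1/8 s, in which the tool goes at most 62.5 mm and 10.7 degrees, less where a joint would pass 70% of its speed; a pose out of reach is approached as far as the arm can. A call with a gripper value outside its range is refused whole. The fingers move at their own pace and stop on an object; "squeeze" is the grip in N (left out, the last holds). Time passes only in rows, so rows that repeat a pose let the fingers close. It gives the time, the measured TCP pose, the force and the opening at its end, in the units of the state.
- ctrl.get_state(): the state, without advancing time (a new reading comes with each control period).
- ctrl.snapshot(name): name is "scene" or "side" or "wrist"; returns (picture, depth): 420x560x3 uint8, red, green, blue; 420x560 float32, m along the optical axis (not along the pixel's ray), 0 where there is no reading.
- ctrl.calibration(name): a dict with "fx", "fy", "cx", "cy" (pixels), "xyz" and "attitude" of the camera in the world. Camera axes: x right, y down, z forward; pixel columns grow to the right and rows downward; lengths in m; the calibration is good to about 2 mm. A picture is of the moment at which its call begins: read the wrist's pose just before it. calibration takes no time and is no camera call; for the wrist camera it gives the pose at the moment of the call.
- ctrl.hand_in(): hands the job in, once; it reports no verdict.
The state is a dict: "time": time; "joint_positions": joint angles; "joint_velocities": joint speeds; "joint_torque": joint torques, N m; "position": TCP position; "eef_rot": TCP orientation; "contact_force": force on the tool from outside, world axes, zero at the start; "moment": the same for the moment, N m; "finger_gap": finger opening in m.
Only numpy, scipy, OpenCV 4.12 (cv2) and the standard library are available. Lean on these libraries where they do the work, as an engineer would, in place of code of your own. Each camera call takes 0.05 s, during which the arm holds its last target.

## Working session

There is one attempt and no reset: what is moved stays moved. The work goes in short steps, Python scripts to look and compute and a tool call to move; the robot and the scene stay as the last step left them, time stands still between calls to the robot, and variables do not carry over. Pictures are saved under pics/ and viewed, and the job is handed in when it is done.

Besides the shell and the picture viewer there is one more tool, called after "Request:" by a JSON object that holds its "fn" and its "kwargs", one argument or row to a line. move_arm: Moves the arm, as the interface text tells. Its arguments: {"type":"object","properties":{"plan":{"type":"array"},"squeeze":{"type":"number"}},"required":["plan"]}

```bash
mkdir -p pics; python3 - <<'E'
from rig import ctrl
import cv2
for n in ["scene","side","wrist"]:
    p,d=ctrl.snapshot(n); cv2.imwrite(f"pics/{n}0.png",p[:,:,::-1]); 
    import numpy as np
    np.save(f"pics/{n}0.npy",d)
    print(n,ctrl.calibration(n))
s=ctrl.get_state();print(s["time"],s["position"],s["eef_rot"],s["contact_force"],s["finger_gap"])
E
```

```text
scene {'fx': 433.5198460410765, 'fy': 433.5198460410765, 'cx': 282.18624013448255, 'cy': 204.15228824343112, 'xyz': array([0.3780343 , 0.72944634, 1.04020338]), 'attitude': array([-0.46946014,  2.79365408, -1.07391031])}
side {'fx': 511.27226420015626, 'fy': 511.27226420015626, 'cx': 285.4427807404274, 'cy': 209.69522677844063, 'xyz': array([ 0.37453032, -1.08616491,  1.17597178]), 'attitude': array([-2.33950954,  0.24707331, -0.12396227])}
wrist {'fx': 297.64906974718036, 'fy': 297.64906974718036, 'cx': 277.96576924429183, 'cy': 211.06855453375397, 'xyz': array([0.1476313 , 0.61007883, 0.38488589]), 'attitude': array([2.38594591, 1.68343662, 0.21891301])}
0.15 [0.20934424 0.58836722 0.20050413] [-5.34144020e-01 -3.09569564e+00  2.10777988e-03] [0.0629495  0.04143163 0.41309025] 0.08819474559491214
```

View pics/scene0.png

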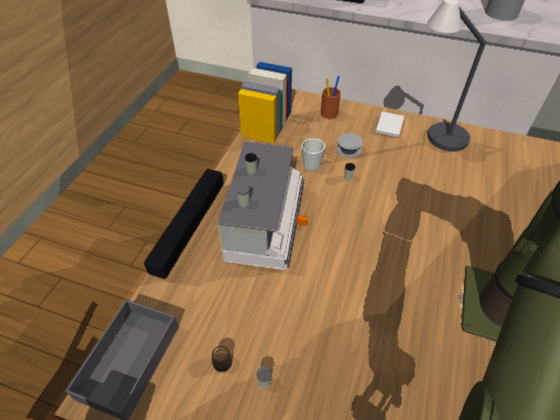

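View pics/side0.png

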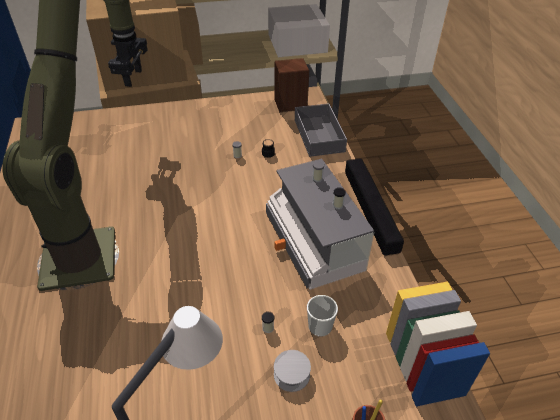

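View pics/wrist0.png

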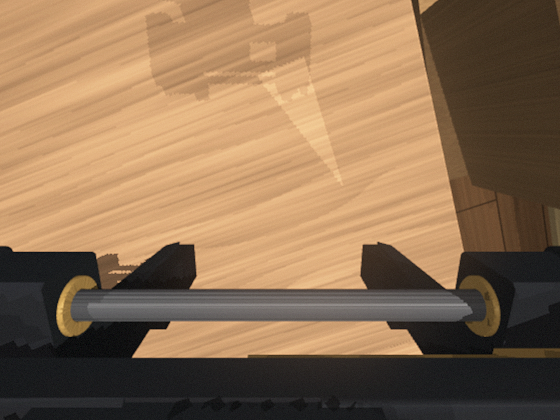

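The organiser sits mid-frame: scene around (262,200), side around (320,220). The fin is at scene (303,220) and side (280,244). Next I'll fit the organiser's pose from the depth data.

```bash
cat > h.py <<'E'
import numpy as np,cv2
from scipy.spatial.transform import Rotation as R
from rig import ctrl
def cloud(n,d):
    c=ctrl.calibration(n); v,u=np.mgrid[0:420,0:560]
    P=np.stack([(u-c["cx"])/c["fx"]*d,(v-c["cy"])/c["fy"]*d,d],-1)
    return P@R.from_rotvec(c["attitude"]).as_matrix().T+c["xyz"]
E
python3 - <<'E'
from h import *
for n,box in [("scene",(215,140,310,270)),("side",(260,150,375,290))]:
    im=cv2.imread(f"pics/{n}0.png");d=np.load(f"pics/{n}0.npy");P=cloud(n,d)
    m=np.zeros((420,560),bool);m[box[1]:box[3],box[0]:box[2]]=1
    m&=d>0
    z=P[...,2]
    top=m&(abs(z-0.173)<0.006)
    top=cv2.morphologyEx(top.astype(np.uint8),cv2.MORPH_OPEN,np.ones((3,3)))>0
    k,l,st,_=cv2.connectedComponentsWithStats(top.astype(np.uint8)); 
    i=1+np.argmax(st[1:,4]);top=l==i
    q=P[top]; print(n,len(q),"z",np.median(q[:,2]))
    r=cv2.minAreaRect(q[:,:2].astype(np.float32)*1000); print(r); print(cv2.boxPoints(r))
    hsv=cv2.cvtColor(im,cv2.COLOR_BGR2HSV)
    o=m&(hsv[...,0]<12)&(hsv[...,1]>200)&(hsv[...,2]>120)&(z>0.02)&(z<.06)
    f=P[o];print("fin",len(f),f.mean(0),f.min(0),f.max(0))
    x0,y0,x1,y1=box
    cv2.imwrite(f"pics/{n}z.png",cv2.resize(im[y0:y1,x0:x1],None,fx=4.4,fy=4.2,interpolation=cv2.INTER_CUBIC))
E
```

```text
scene 4213 z 0.17272057415306274
((716.8251342773438, -69.07170104980469), (154.96542358398438, 335.8213195800781), 9.985742568969727)
[[ 611.4       82.85953]
 [ 669.63245 -247.87442]
 [ 822.25024 -221.00293]
 [ 764.0178   109.73102]]<stdin>:15: RuntimeWarning: Mean of empty slice.
  ret = um.true_divide(
Traceback (most recent call last):
ValueError: zero-size array to reduction operation minimum which has no identity
```

```bash
ls pics
```

```text
scene0.npy
scene0.png
side0.npy
side0.png
wrist0.npy
wrist0.png
```

```bash
python3 - <<'E'
from h import *
for n,box in [("scene",(215,140,320,270)),("side",(260,150,375,290))]:
    im=cv2.imread(f"pics/{n}0.png");d=np.load(f"pics/{n}0.npy");P=cloud(n,d)
    m=np.zeros((420,560),bool);m[box[1]:box[3],box[0]:box[2]]=1
    m&=d>0
    z=P[...,2]
    top=m&(abs(z-0.173)<0.005)
    top=cv2.morphologyEx(top.astype(np.uint8),cv2.MORPH_OPEN,np.ones((3,3)))>0
    k,l,st,_=cv2.connectedComponentsWithStats(top.astype(np.uint8)); 
    i=1+np.argmax(st[1:,4]);top=l==i
    q=P[top]; print(n,len(q),"z",np.median(q[:,2]))
    r=cv2.minAreaRect(q[:,:2].astype(np.float32)*1000); print(r);
    hsv=cv2.cvtColor(im,cv2.COLOR_BGR2HSV)
    o=m&((hsv[...,0]<12)|(hsv[...,0]>174))&(hsv[...,1]>200)&(hsv[...,2]>90)
    f=P[o];print("fin",len(f),f.mean(0) if len(f) else im[220,303], np.percentile(f,[5,95],axis=0) if len(f) else hsv[220,303])
    yaw=np.radians(10.0);ex=np.array([np.cos(yaw),np.sin(yaw)]);ey=np.array([-ex[1],ex[0]])
    O=np.array([.702,-.0717])
    L=np.stack([(P[...,:2]-O)@ex,(P[...,:2]-O)@ey,z],-1)
    if len(f): print("fin local",np.percentile(L[o],[5,50,95],axis=0)*1000)
    # ledge
    e=m&(abs(L[...,0]+.062)<.02)&(abs(L[...,1])<.155)&(z>.05)&(z<.105)
    res=(L[...,2]-.085)-np.tan(np.radians(35))*(L[...,0]+.06)
    print("ledge",e.sum(),np.median(res[e])*1000)
    for y in np.arange(-.15,.16,.02):
        s=e&(abs(L[...,1]-y)<.01); print(round(y,2),s.sum(),np.round(np.median(res[s])*1000,1), end=" | ")
    print()
    # top point x,y extents of cap
    t=L[top]*1000;print("cap x",np.percentile(t[:,0],[1,99]),"y",np.percentile(t[:,1],[.5,99.5]))
    x0,y0,x1,y1=box
    cv2.imwrite(f"pics/{n}z.png",cv2.resize(im[y0:y1,x0:x1],None,fx=4.4,fy=4.2,interpolation=cv2.INTER_CUBIC))
E
```

```text
scene 4174 z 0.17272602680899873
((716.8251342773438, -69.07170104980469), (154.96542358398438, 335.8213195800781), 9.985742568969727)
fin 0 [  0  78 170] [ 14 255 170]
ledge 923 0.255687172615553
-0.15 31 1.4 | -0.13 46 1.0 | -0.11 49 1.0 | -0.09 50 0.8 | -0.07 48 1.3 | -0.05 55 0.8 | -0.03 54 0.9 | -0.01 52 1.1 | 0.01 58 0.9 | 0.03 54 0.8 | 0.05 65 0.6 | 0.07 63 1.2 | 0.09 75 0.1 | 0.11 85 -7.9 | 0.13 91 -8.0 | 0.15 47 -7.3 | 
cap x [-60.64686439  90.34582467] y [-164.28503629  165.81693058]
side 3788 z 0.1730880917925861
((721.244384765625, -71.09527587890625), (156.64614868164062, 335.4696044921875), 10.098262786865234)
fin 0 [52 51 53] [165  10  53]
ledge 1380 -2.517543818107507
-0.15 84 -2.3 | -0.13 109 -1.9 | -0.11 101 -2.2 | -0.09 98 -2.1 | -0.07 97 -2.4 | -0.05 93 -2.2 | -0.03 92 -2.2 | -0.01 93 -2.0 | 0.01 88 -1.9 | 0.03 91 -1.9 | 0.05 80 -2.4 | 0.07 81 -2.2 | 0.09 69 -2.8 | 0.11 68 -9.5 | 0.13 72 -9.7 | 0.15 64 -9.9 | 
cap x [-57.65421368  93.23011832] y [-167.79241125  160.69668402]
```

View pics/scenez.png

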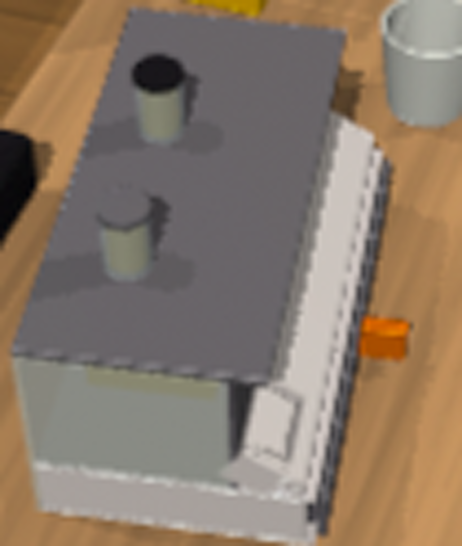

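View pics/sidez.png

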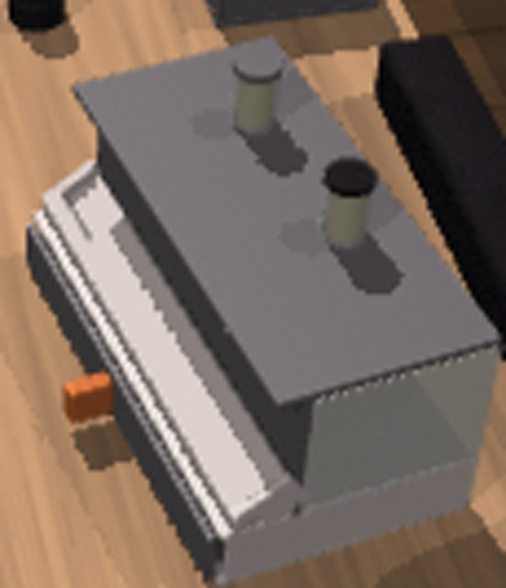

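```bash
python3 - <<'E'
from h import *
# residual map over ledge: rows=slope coordinate, cols=y
for n,dx in (("scene",0.),("side",.0)):
    d=np.load(f"pics/{n}0.npy");P=cloud(n,d);im=cv2.imread(f"pics/{n}0.png");hsv=cv2.cvtColor(im,cv2.COLOR_BGR2HSV)
    yaw=np.radians(10.0);ex=np.array([np.cos(yaw),np.sin(yaw)]);ey=np.array([-ex[1],ex[0]])
    O=np.array([.702,-.0717]) if n=="scene" else np.array([.7065,-.0737])
    L=np.stack([(P[...,:2]-O)@ex,(P[...,:2]-O)@ey,P[...,2]],-1)
    a=np.radians(35)
    s=((L[...,0]+.06)*np.cos(a)+(L[...,2]-.085)*np.sin(a))*1000
    w=(-(L[...,0]+.06)*np.sin(a)+(L[...,2]-.085)*np.cos(a))*1000
    y=L[...,1]*1000
    print(n)
    for s0 in range(-32,20,5):
        print(s0,[ (round(float(np.median(w[q])),0) if q.sum()>1 else None) for y0 in range(60,170,8) for q in [(abs(s-s0)<2.5)&(abs(y-y0)<4)&(abs(w)<25)]])
    o=(hsv[...,0]<16)&(hsv[...,1]>240)&(hsv[...,2]>110)&(abs(L[...,1])<.04)&(L[...,0]<-.08)&(L[...,0]>-.15)&(L[...,2]>.015)
    if o.sum(): print("fin",o.sum(),np.percentile(L[o],[5,50,95],axis=0)*1000)
E
```

```text
scene
-32 [None, None, None, None, None, None, None, None, None, None, None, None, None, -16.0]
-27 [-1.0, 1.0, 2.0, -0.0, -1.0, 0.0, 1.0, -0.0, 1.0, 1.0, 0.0, None, 0.0, -12.0]
-22 [1.0, 3.0, 2.0, 1.0, 1.0, 0.0, 2.0, 0.0, 2.0, 1.0, 2.0, 3.0, -1.0, -5.0]
-17 [2.0, 1.0, 2.0, 2.0, 1.0, -2.0, -3.0, -1.0, -1.0, -5.0, -2.0, -2.0, -1.0, -10.0]
-12 [1.0, 0.0, 2.0, 1.0, 1.0, -2.0, -9.0, -9.0, -5.0, -7.0, -9.0, None, 0.0, -9.0]
-7 [1.0, 1.0, -1.0, 0.0, 0.0, -4.0, -6.0, -8.0, -7.0, -6.0, -9.0, -7.0, 0.0, -8.0]
-2 [1.0, 0.0, 0.0, 0.0, 1.0, -4.0, -6.0, -7.0, -7.0, -7.0, -8.0, -8.0, 1.0, -10.0]
3 [-0.0, 0.0, 1.0, 1.0, 1.0, -4.0, -7.0, -6.0, -6.0, -8.0, -8.0, -7.0, None, -9.0]
8 [2.0, 1.0, -0.0, -1.0, 1.0, -4.0, -9.0, -7.0, -7.0, -8.0, -8.0, -9.0, -0.0, -11.0]
13 [None, None, None, None, None, -9.0, -10.0, -9.0, -9.0, -9.0, -11.0, -6.0, -3.0, -10.0]
18 [None, None, None, None, None, None, -7.0, None, -8.0, None, None, None, None, -9.0]
fin 80 [[-127.30197652   -4.90373567   17.9231277 ]
 [-112.53467926    5.34172706   36.3633767 ]
 [-100.0533241     8.95264593   44.76281563]]
side
-32 [-3.0, None,
[... 209 characters left out ...]
-2.0, 3.0, 3.0, None]
-17 [1.0, 3.0, 4.0, 2.0, 1.0, None, 2.0, -1.0, -3.0, 0.0, 1.0, -6.0, 1.0, 1.0]
-12 [-1.0, 3.0, None, 0.0, 1.0, -2.0, None, -7.0, -7.0, -6.0, -8.0, -7.0, 1.0, -8.0]
-7 [0.0, 2.0, 0.0, 2.0, 2.0, -1.0, -5.0, -9.0, -8.0, -7.0, None, -10.0, -6.0, -5.0]
-2 [-0.0, None, 0.0, 2.0, 2.0, -1.0, None, -8.0, -8.0, -7.0, -6.0, -7.0, -4.0, 0.0]
3 [2.0, None, -0.0, 0.0, -0.0, -3.0, -6.0, -10.0, -6.0, None, -9.0, -7.0, -7.0, -4.0]
8 [3.0, 1.0, 2.0, 2.0, 1.0, None, None, -9.0, -6.0, -6.0, -8.0, -8.0, -2.0, 1.0]
13 [-1.0, -0.0, -0.0, -3.0, -0.0, -6.0, -11.0, -8.0, -8.0, -5.0, -12.0, -10.0, -5.0, -5.0]
18 [-11.0, -1.0, -6.0, -5.0, -7.0, -5.0, -6.0, -6.0, -5.0, None, -4.0, None, -4.0, -1.0]
```

The pictures and depth already show a recess at the far left end of the ledge, at scene (276,240) and side (278,200), with y ≈ +100..152 in the organiser's frame. I'll still confirm it by feel. Next step is to work out the hand pose.

```bash
cat >> h.py <<'E'
YAW=np.radians(10.04); O=np.array([.7043,-.0727,0.]); A=np.radians(35)
RO=R.from_euler("z",YAW).as_matrix()
def toO(p): return RO.T@(np.asarray(p)-O)
def toW(p): return RO@np.asarray(p)+O
N=np.array([-np.sin(A),0,np.cos(A)]); S=np.array([np.cos(A),0,np.sin(A)])
def ledge(y,s,w): return np.array([-.06,y,.085])+s*S+w*N   # org frame
def toolrot(zdir,xdir):  # org frame -> world matrix
    z=zdir/np.linalg.norm(zdir); x=xdir-z*(xdir@z); x/=np.linalg.norm(x)
    return RO@np.stack([x,np.cross(z,x),z],1)
def pressrot(tilt=35,sgn=-1):
    a=np.radians(tilt); return toolrot(np.array([np.sin(a),0,-np.cos(a)]), sgn*np.array([np.cos(a),0,np.sin(a)]))
def delta(pw,Rw):
    st=ctrl.get_state(); R0=R.from_rotvec(st["eef_rot"]).as_matrix()
    rv=R.from_matrix(R0.T@Rw).as_rotvec(); sh=R0.T@(pw-st["position"])
    print("rv",np.round(rv,4),"shift",np.round(sh,4)); return rv,sh
def where():
    st=ctrl.get_state(); q=toO(st["position"])-np.array([-.06,0,.085]); Rm=R.from_rotvec(st["eef_rot"]).as_matrix()
    print("t",round(st["time"],2),"org",np.round(toO(st["position"])*1000,1),"y,s,w",np.round(np.array([q[1],q@S,q@N])*1000,1),"F org",np.round(RO.T@st["contact_force"],1),"N",round(float(RO.T@st["contact_force"]@N),1),"gap",round(st["finger_gap"],4)); print("joints",np.round(st["joint_positions"],3)," tool axes org\n",np.round(RO.T@Rm,3))
E
python3 - <<'E'
from h import *
where()
c=ctrl.calibration("wrist");s=ctrl.get_state();R0=R.from_rotvec(s["eef_rot"]).as_matrix()
print("cam in tool",R0.T@(c["xyz"]-s["position"]))
for sg in(1,-1):
    delta(toW(ledge(.07,0,.06)),pressrot(35,sg))
E
```

```text
t 0.15 org [-372.1  737.2  200.5] y,s,w [ 737.2 -189.4  273.6] F org [0.1 0.  0.4] N 0.3 gap 0.0882
joints [-1.195  0.69  -0.195  1.566  0.157  0.902 -0.215]  tool axes org
 [[-0.869  0.494 -0.001]
 [ 0.494  0.869 -0.001]
 [-0.    -0.001 -1.   ]]
cam in tool [ 0.06540607 -0.00047311 -0.18438638]
rv [-0.7945  0.2117  2.5187] shift [-0.5712 -0.4427  0.067 ]
rv [-0.1591 -0.5973 -0.5002] shift [-0.5712 -0.4427  0.067 ]
```

```bash
python3 - <<'E'
from h import *
delta(toW(ledge(.07,0,.10)),pressrot(35,-1))
E
```

```text
rv [-0.1591 -0.5973 -0.5002] shift [-0.5512 -0.4541  0.0342]
```

Request:
{"fn": "move_arm", "kwargs": {
  "plan": [
    [-0.01,-0.03,-0.025,-0.0276,-0.0227,0.0017,0],
    [-0.032,-0.12,-0.1,-0.075,-0.061,0.0034,0],
    [-0.048,-0.18,-0.15,-0.12,-0.1,0.006,0],
    [-0.064,-0.24,-0.2,-0.165,-0.136,0.01,0],
    [-0.08,-0.3,-0.25,-0.21,-0.175,0.012,0],
    [-0.096,-0.36,-0.3,-0.26,-0.215,0.015,0],
    [-0.11,-0.42,-0.35,-0.31,-0.255,0.018,0],
    [-0.128,-0.48,-0.4,-0.36,-0.295,0.02,0],
    [-0.143,-0.54,-0.45,-0.41,-0.335,0.023,0],
    [-0.159,-0.597,-0.5,-0.46,-0.378,0.026,0]
  ],
  "squeeze": 20
}}

```text
time: 1.4
position: [0.4251, 0.1842, 0.1685]
eef_rot: [-0.089, 2.678, -0.124]
contact_force: [-0.6, -1.4, -0.0]
finger_gap: 0.0008
```

```bash
python3 - <<'E'
from h import *
where();delta(toW(ledge(.07,0,.10)),pressrot(35,-1))
E
```

```text
t 1.4 org [-230.1  301.6  168.5] y,s,w [301.6 -91.4 166. ] F org [-0.9 -1.3 -0. ] N 0.5 gap 0.0008
joints [-0.761  0.524 -0.076  2.466  1.836  0.44  -0.988]  tool axes org
 [[-0.895  0.131  0.426]
 [ 0.074  0.986 -0.149]
 [-0.44  -0.102 -0.892]]
rv [-0.1554 -0.1596 -0.062 ] shift [-0.1173 -0.2134  0.084 ]
```

Request:
{"fn": "move_arm", "kwargs": {
  "plan": [
    [-0.05,-0.05,-0.02,-0.03,-0.055,0.022,0],
    [-0.1,-0.1,-0.04,-0.06,-0.11,0.045,0],
    [-0.155,-0.16,-0.062,-0.09,-0.165,0.065,0],
    [-0.155,-0.16,-0.062,-0.1173,-0.2134,0.084,0],
    [-0.155,-0.16,-0.062,-0.1173,-0.2134,0.084,0],
    [-0.155,-0.16,-0.062,-0.1173,-0.2134,0.084,0],
    [-0.155,-0.16,-0.062,-0.1173,-0.2134,0.084,0]
  ]
}}

```text
time: 2.28
position: [0.5756, -0.0276, 0.1657]
eef_rot: [-0.21, 2.525, 0.068]
contact_force: [-0.1, 0.5, -0.7]
finger_gap: 0.0003
```

```bash
python3 - <<'E'
from h import *
where();delta(toW(ledge(.07,0,.02)),pressrot(35,-1))
for n in ["side","wrist"]:
    p,d=ctrl.snapshot(n); cv2.imwrite(f"pics/{n}1.png",p[:,:,::-1]); np.save(f"pics/{n}1.npy",d)
E
```

```text
t 2.27 org [-118.9   66.9  165.7] y,s,w [66.9 -1.9 99.9] F org [-0.   0.6 -0.7] N -0.5 gap 0.0003
joints [ 0.299  0.634 -0.398  2.375  2.885  0.448 -1.094]  tool axes org
 [[-0.82   0.008  0.572]
 [ 0.008  1.    -0.004]
 [-0.572  0.001 -0.82 ]]
rv [-0.0036 -0.0019 -0.0078] shift [-0.0021  0.0034  0.0799]
```

View pics/side1.png

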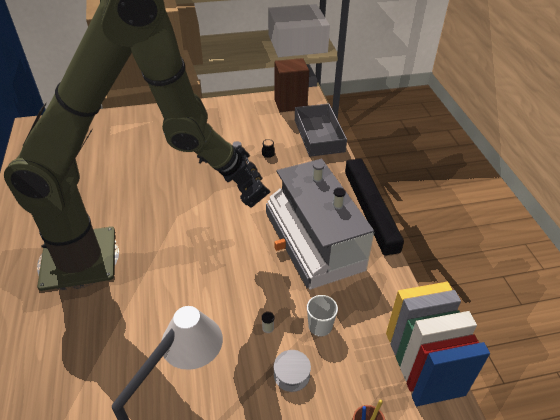

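View pics/wrist1.png

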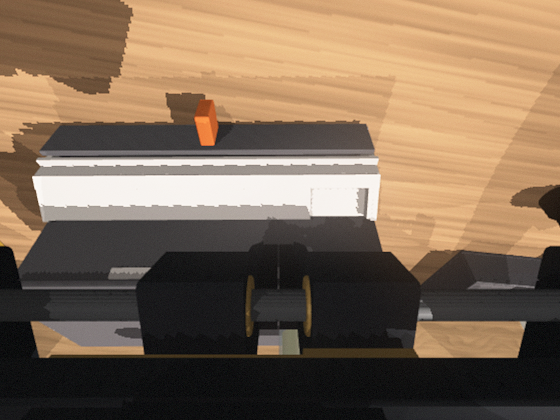

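The wrist view shows the pocket clearly at (311–367, 188–216) and the fin at (206,122). I'll use this view to refine the pose.

```bash
python3 - <<'E'
from h import *
im=cv2.imread("pics/wrist1.png");d=np.load("pics/wrist1.npy");P=cloud("wrist",d)
c=ctrl.calibration("wrist")
Q=(P-O)@RO
y=Q[...,1]*1000; s=((Q-[-.06,0,.085])@S)*1000; w=((Q-[-.06,0,.085])@N)*1000
m=np.zeros((420,560),bool);m[178:222,30:380]=1
for y0 in range(-165,170,15):
    k=m&(abs(y-y0)<5)&(abs(w)<14); print(y0,k.sum(),np.round(np.median(w[k]),1) if k.sum() else None,np.round([s[k].min(),s[k].max()],1) if k.sum() else None)
k=m&(w<-5)&(w>-12)&(y>60)&(y<157)&(abs(s)<12)
print("pocket y",np.percentile(y[k],[1,50,99]),"s",np.percentile(s[k],[1,99]))
k=m&(abs(w)<3)&(abs(s)<12); print("ledge y",y[k].min(),y[k].max()); 
hsv=cv2.cvtColor(im,cv2.COLOR_BGR2HSV)
o=(hsv[...,0]<16)&(hsv[...,1]>220)&(hsv[...,2]>110); o[:90]=0;o[150:]=0;o[:,:190]=0;o[:,220:]=0
print("fin",o.sum(),np.percentile(Q[o],[3,50,97],axis=0)*1000)
# yaw: fin front line -- front bottom edge of ledge fit: for each y, pixels w~0; fit plane
k=m&(abs(w)<4)&(y<90)&(y>-155)&(s>-20)&(s<8)
A_=np.c_[Q[k][:,0],Q[k][:,1],np.ones(k.sum())]; print("plane z=ax+by+c",np.linalg.lstsq(A_,Q[k][:,2],rcond=None)[0], "ideal a",np.tan(np.radians(35)))
E
```

```text
-165 241 0.8 [-26.7  18.9]
-150 454 1.5 [-26.6  18.9]
-135 454 1.5 [-26.6  19. ]
-120 447 1.6 [-26.5  19.1]
-105 455 1.7 [-26.7  18.9]
-90 456 1.7 [-26.4  19.2]
-75 458 1.6 [-26.4  19.2]
-60 449 1.7 [-26.3  19.2]
-45 454 1.6 [-26.2  19.3]
-30 453 1.6 [-26.2  19.2]
-15 450 1.7 [-26.3  19.3]
0 450 1.6 [-26.1  19.4]
15 446 1.8 [-26.1  19.4]
30 443 1.6 [-26.   19.3]
45 451 1.7 [-25.9  19.3]
60 451 1.7 [-25.9  19.4]
75 439 1.7 [-25.8  19.6]
90 450 1.7 [-25.8  19.7]
105 411 -5.7 [-25.7  19.4]
120 442 -5.9 [-25.6  19.6]
135 441 -5.8 [-25.6  19.5]
150 435 -5.9 [-25.5  19.7]
165 294 1.0 [-25.5  19.7]
pocket y [102.02043789 129.14660645 156.68762362] s [-11.43935089  11.42588521]
ledge y -166.63041017037622 166.64808297229325Traceback (most recent call last):
  File "<stdin>", line 14, in <module>
    return _quantile_unchecked(
        a, q, axis, out, overwrite_input, method, keepdims, weights)
    return _ureduce(a,
                    func=_quantile_ureduce_func,
    ...<5 lines>...
                    overwrite_input=overwrite_input,
                    method=method)
    r = func(a, **kwargs)
    result = _quantile(arr,
                       quantiles=q,
    ...<2 lines>...
                       out=out,
                       weights=wgt)
    slices_having_nans = np.isnan(arr[-1, ...])
                                  ~~~^^^^^^^^^
IndexError: index -1 is out of bounds for axis 0 with size 0
```

Request:
{"fn": "move_arm", "kwargs": {
  "plan": [
    [-0.004,-0.002,-0.008,-0.004,0.013,0.03,0],
    [-0.004,-0.002,-0.008,-0.004,0.013,0.06,0],
    [-0.004,-0.002,-0.008,-0.004,0.013,0.082,0],
    [-0.004,-0.002,-0.008,-0.004,0.013,0.09,0],
    [-0.004,-0.002,-0.008,-0.004,0.013,0.09,0]
  ]
}}

```text
time: 3.0
position: [0.6258, -0.0017, 0.0939]
eef_rot: [-0.23, 2.524, 0.074]
contact_force: [-1.1, -0.4, 0.4]
finger_gap: 0.0001
```

```bash
python3 - <<'E'
from h import *
where()
E
```

```text
t 3.0 org [-64.9  83.5  93.9] y,s,w [83.5  1.1 10.1] F org [-1.2 -0.2  0.4] N 1.0 gap 0.0001
joints [ 0.214  0.821 -0.369  2.283  2.872  0.553 -1.075]  tool axes org
 [[-0.82  -0.007  0.572]
 [-0.005  1.     0.005]
 [-0.572  0.001 -0.82 ]]
```

Request:
{"fn": "move_arm", "kwargs": {
  "plan": [
    [0,0,0,-0.001,0,0.004,0],
    [0,0,0,-0.001,0,0.007,0],
    [0,0,0,-0.001,0,0.008,0],
    [0,0,0,-0.001,0,0.009,0],
    [0,0,0,-0.001,0,0.009,0]
  ]
}}

```text
time: 3.62
position: [0.6325, -0.0022, 0.0874]
eef_rot: [-0.227, 2.523, 0.072]
contact_force: [-0.4, -0.0, 1.0]
finger_gap: 0.0004
```

```bash
python3 - <<'E'
from h import *
where()
E
```

```text
t 3.62 org [-58.5  81.9  87.4] y,s,w [81.9  2.6  1.1] F org [-0.4  0.   1. ] N 1.1 gap 0.0004
joints [ 0.212  0.837 -0.366  2.267  2.873  0.555 -1.072]  tool axes org
 [[-0.819 -0.004  0.573]
 [-0.003  1.     0.003]
 [-0.573  0.    -0.819]]
```

Barely any force yet, so I'll lower it another 1–2 mm.

Request:
{"fn": "move_arm", "kwargs": {
  "plan": [
    [0,0,0,0,0,0.001,0],
    [0,0,0,0,0,0.002,0],
    [0,0,0,0,0,0.002,0]
  ]
}}

```text
time: 4.0
position: [0.6336, -0.0019, 0.0856]
eef_rot: [-0.227, 2.523, 0.072]
contact_force: [-0.2, 0.2, 0.3]
finger_gap: 0.0006
```

```bash
python3 - <<'E'
from h import *
where()
E
```

```text
t 4.0 org [-57.3  82.   85.6] y,s,w [82.   2.6 -1. ] F org [-0.1  0.3  0.3] N 0.3 gap 0.0006
joints [ 0.211  0.842 -0.365  2.264  2.873  0.556 -1.072]  tool axes org
 [[-0.82  -0.004  0.573]
 [-0.003  1.     0.003]
 [-0.573  0.001 -0.82 ]]
```

Request:
{"fn": "move_arm", "kwargs": {
  "plan": [
    [0,0,0,0,0,0.001,0],
    [0,0,0,0,0,0.002,0],
    [0,0,0,0,0,0.002,0]
  ]
}}

```text
time: 4.38
position: [0.6347, -0.0017, 0.084]
eef_rot: [-0.227, 2.523, 0.072]
contact_force: [-0.2, -0.5, 0.1]
finger_gap: 0.0005
```

```bash
python3 - <<'E'
from h import *
where()
E
```

```text
t 4.38 org [-56.1  82.1  84. ] y,s,w [82.1  2.6 -3.1] F org [-0.3 -0.5  0.1] N 0.3 gap 0.0005
joints [ 0.21   0.846 -0.365  2.261  2.873  0.557 -1.071]  tool axes org
 [[-0.82  -0.005  0.573]
 [-0.003  1.     0.003]
 [-0.573  0.001 -0.82 ]]
```

Request:
{"fn": "move_arm", "kwargs": {
  "plan": [
    [0,0,0,0,0,0.001,0],
    [0,0,0,0,0,0.002,0],
    [0,0,0,0,0,0.002,0]
  ]
}}

```text
time: 4.75
position: [0.6358, -0.0015, 0.0823]
eef_rot: [-0.227, 2.523, 0.072]
contact_force: [-1.0, -1.1, -0.0]
finger_gap: 0.0005
```

```bash
python3 - <<'E'
from h import *
where()
p,d=ctrl.snapshot("wrist"); cv2.imwrite("pics/wrist2.png",p[:,:,::-1])
p,d=ctrl.snapshot("scene"); cv2.imwrite("pics/scene2.png",cv2.resize(p[130:280,200:340,::-1],None,fx=4,fy=4))
E
```

```text
t 4.75 org [-55.   82.   82.3] y,s,w [82.   2.6 -5. ] F org [-1.2 -0.9 -0. ] N 0.7 gap 0.0005
joints [ 0.209  0.849 -0.364  2.258  2.873  0.559 -1.071]  tool axes org
 [[-0.82  -0.005  0.573]
 [-0.003  1.     0.003]
 [-0.573  0.001 -0.82 ]]
```

View pics/scene2.png

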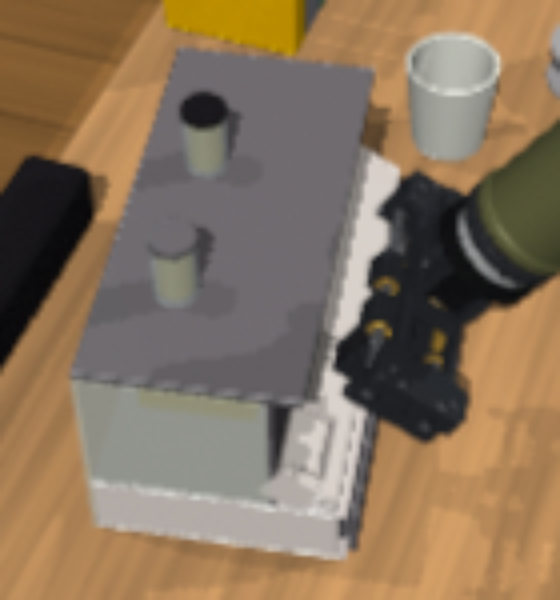

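View pics/wrist2.png

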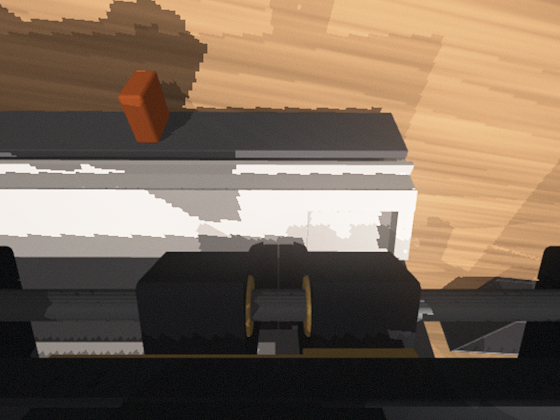

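```bash
python3 - <<'E'
from h import *
st=ctrl.get_state();p,d=ctrl.snapshot("wrist");P=cloud("wrist",d)
T=(P-st["position"])@R.from_rotvec(st["eef_rot"]).as_matrix()*1000
k=np.zeros((420,560),bool);k[195:232,30:285]=1
A_=np.c_[T[k][:,:2],np.ones(k.sum())];sol=np.linalg.lstsq(A_,T[k][:,2],rcond=None)[0];print("ledge plane z at TCP",sol, np.std(A_@sol-T[k][:,2]))
for r in range(225,262,4): print(r,np.round(T[r,[200,260,270,278,290,300,330,350,380]],0).tolist())
where()
E
```

```text
ledge plane z at TCP [-0.637554   -0.01795449  1.78752456] 10.44588623547715
225 [[9.0, -49.0, -7.0], [9.0, -12.0, -7.0], [9.0, -6.0, -8.0], [9.0, -1.0, -7.0], [9.0, 7.0, -7.0], [9.0, 13.0, -6.0], [6.0, 33.0, 2.0], [6.0, 46.0, 1.0], [6.0, 66.0, 2.0]]
229 [[6.0, -49.0, -7.0], [6.0, -12.0, -7.0], [6.0, -6.0, -7.0], [6.0, -1.0, -6.0], [6.0, 7.0, -6.0], [6.0, 13.0, -6.0], [65.0, -1.0, -184.0], [4.0, 47.0, 1.0], [3.0, 67.0, 3.0]]
233 [[4.0, -49.0, -8.0], [3.0, -12.0, -5.0], [4.0, -6.0, -7.0], [4.0, -1.0, -7.0], [4.0, 7.0, -7.0], [4.0, 13.0, -7.0], [1.0, 34.0, 2.0], [1.0, 47.0, 1.0], [1.0, 66.0, 1.0]]
237 [[1.0, -50.0, -8.0], [1.0, -12.0, -7.0], [1.0, -6.0, -7.0], [1.0, -1.0, -6.0], [1.0, 7.0, -6.0], [1.0, 13.0, -7.0], [-2.0, 34.0, 1.0], [-2.0, 47.0, 1.0], [-2.0, 67.0, 2.0]]
241 [[-2.0, -50.0, -6.0], [-2.0, -12.0, -7.0], [-2.0, -6.0, -7.0], [-2.0, -1.0, -6.0], [-2.0, 7.0, -7.0], [-3.0, 13.0, -5.0], [-5.0, 34.0, 1.0], [-5.0, 47.0, 2.0], [-5.0, 67.0, 1.0]]
245 [[-4.0, -50.0, -7.0], [9.0, -10.0, -41.0], [8.0, -5.0, -40.0], [8.0, -1.0, -38.0], [8.0, 6.0, -39.0], [10.0, 10.0, -44.0], [-8.0, 34.
[... 356 characters left out ...]
53.0], [34.0, 13.0, -109.0], [33.0, 19.0, -108.0], [33.0, 27.0, -109.0]]
257 [[33.0, -21.0, -111.0], [10.0, -9.0, -59.0], [8.0, -4.0, -54.0], [8.0, -1.0, -54.0], [8.0, 5.0, -55.0], [10.0, 9.0, -58.0], [33.0, 13.0, -112.0], [33.0, 18.0, -112.0], [33.0, 26.0, -112.0]]
261 [[33.0, -21.0, -113.0], [8.0, -9.0, -59.0], [8.0, -4.0, -58.0], [7.0, -1.0, -57.0], [8.0, 5.0, -59.0], [10.0, 9.0, -62.0], [33.0, 13.0, -114.0], [33.0, 18.0, -113.0], [34.0, 25.0, -115.0]]
t 4.9 org [-55.   82.1  82.4] y,s,w [82.1  2.6 -5. ] F org [ 0.6  1.  -0.9] N -1.1 gap 0.0004
joints [ 0.209  0.849 -0.364  2.258  2.873  0.559 -1.071]  tool axes org
 [[-0.82  -0.005  0.573]
 [-0.003  1.     0.003]
 [-0.573  0.    -0.82 ]]
```

```bash
python3 - <<'E'
from h import *
st=ctrl.get_state();c=ctrl.calibration("wrist");R0=R.from_rotvec(st["eef_rot"]).as_matrix()
Rc=R0.T@R.from_rotvec(c["attitude"]).as_matrix();tc=R0.T@(c["xyz"]-st["position"]);print(np.round(Rc,3),tc)
d=np.load("pics/wrist0.npy");v,u=np.mgrid[0:420,0:560]
T=(np.stack([(u-c["cx"])/c["fx"]*d,(v-c["cy"])/c["fy"]*d,d],-1)@Rc.T+tc)*1000
for r in range(238,330,8): print(r,[np.round(T[r,cc]).astype(int).tolist() for cc in (150,165,175,185,193,365,375,390)])
q=Rc.T@(np.array([0.008,0,0])-tc);print("pixel of tip front",q[0]/q[2]*c["fx"]+c["cx"],q[1]/q[2]*c["fy"]+c["cy"])
p,d=ctrl.snapshot("side");cv2.imwrite("pics/side2.png",cv2.resize(p[120:270,200:380,::-1],None,fx=4,fy=4,interpolation=cv2.INTER_CUBIC));np.save("pics/side2.npy",d)
c=ctrl.calibration("side");
for z in (0,-.02,-.04,-.06):
    q=R.from_rotvec(c["attitude"]).as_matrix().T@(st["position"]+R0@[0,0,z]-c["xyz"]);print(z,((q[0]/q[2]*c["fx"]+c["cx"])-200)*4,((q[1]/q[2]*c["fy"]+c["cy"])-120)*4)
E
```

```text
[[-0.    -0.966 -0.257]
 [ 1.    -0.    -0.   ]
 [ 0.    -0.257  0.966]] [ 0.06522788 -0.00057212 -0.18420698]
238 [[-75, -176, 201], [-75, -155, 199], [-75, -141, 199], [-75, -128, 199], [-75, -117, 200], [-75, 119, 200], [-75, 132, 200], [-75, 152, 199]]
246 [[-87, -177, 201], [10, -57, -45], [10, -53, -44], [8, -49, -40], [8, -45, -39], [8, 44, -40], [8, 50, -40], [10, 56, -45]]
254 [[-99, -178, 200], [10, -54, -54], [8, -51, -50], [8, -46, -50], [4, -45, -40], [6, 43, -45], [9, 46, -51], [10, 52, -54]]
262 [[10, -57, -63], [8, -52, -60], [8, -47, -60], [5, -45, -53], [0, -45, -41], [2, 43, -46], [8, 44, -58], [8, 50, -60]]
270 [[10, -53, -72], [8, -49, -68], [6, -46, -64], [2, -45, -54], [-5, -45, -41], [-2, 43, -47], [4, 44, -60], [8, 47, -67]]
278 [[8, -52, -75], [9, -46, -76], [3, -46, -65], [-2, -45, -56], [-8, -45, -44], [-6, 43, -48], [1, 44, -61], [9, 44, -76]]
286 [[8, -50, -81], [7, -45, -79], [-1, -46, -65], [-5, -45, -57], [-148, -123, 200], [-10, 43, -50], [-3, 44, -61], [7, 43, -80]]
294 [[26, -32, -118], [26, -29, -117], [26, -27, -117], [26, -24, -118], [26, -22, -117], [26, 21, -117], [26, 24, -118], [26, 28, -117]]
302 [[24, -33, -118], [24, -29, -119], [25, -26, -119], [25, -24, -119], [25, -22, -119], [25, 21, -119], [25, 23, -119], [25, 27, -119]]
310 [[23, -32, -119], [23, -28, -119], [23, -26, -120], [23, -23, -120], [23, -22, -120], [22, 21, -119], [23, 23, -119], [23, 27, -120]]
318 [[21, -32, -120], [21, -28, -121], [20, -26, -119], [21, -24, -120], [22, -21, -121], [21, 21, -121], [22, 23, -121], [20, 27, -120]]
326 [[-8, -50, -84], [-8, -45, -83], [-215, -154, 201], [-214, -139, 200], [-215, -127, 200], [-213, 128, 199], [-214, 143, 199], [-8, 43, -83]]
pixel of tip front 278.9737845915068 223.24415198330408
0 349.0137850192607 352.9047971404551
-0.02 335.4428787066297 341.3924950273836
-0.04 321.6103075286444 329.6582206367842
-0.06 307.5084299534533 317.6954915995906
```

View pics/side2.png

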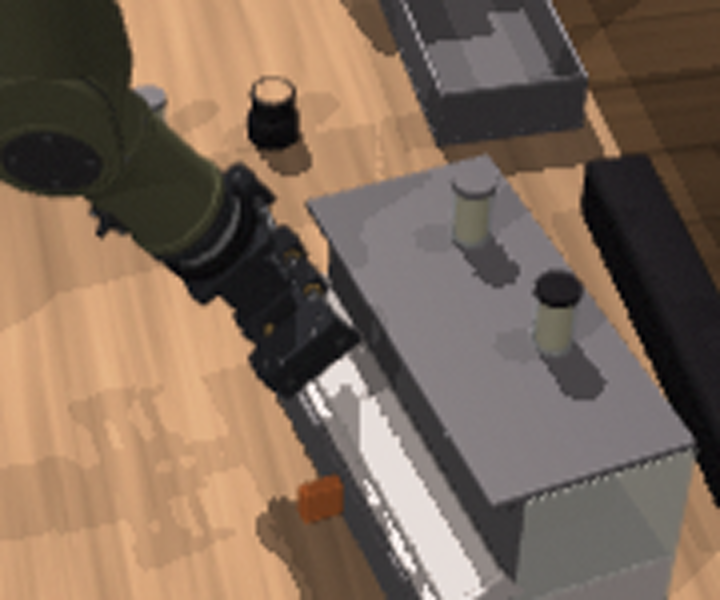

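The wrist depth puts the drawn fingertips about 38 mm behind the reported TCP and about 31 mm above the ledge. The absence of force agrees with that. I'll go down in small checked steps and rely on force for contact.

Request:
{"fn": "move_arm", "kwargs": {
  "plan": [
    [0,0,0,0,0,0.002,0],
    [0,0,0,0,0,0.004,0],
    [0,0,0,0,0,0.006,0],
    [0,0,0,0,0,0.007,0],
    [0,0,0,0,0,0.007,0]
  ]
}}

```text
time: 5.58
position: [0.6398, -0.0008, 0.0766]
eef_rot: [-0.227, 2.523, 0.072]
contact_force: [0.8, -0.5, -0.9]
finger_gap: 0.0005
```

```bash
cat > gap.py <<'E'
from h import *
where()
c=ctrl.calibration("wrist");st=ctrl.get_state();p,d=ctrl.snapshot("wrist");P=cloud("wrist",d)
T=(P-st["position"])@R.from_rotvec(st["eef_rot"]).as_matrix()*1000
k=(abs(T[...,0])<15)&(T[...,1]>-70)&(T[...,1]<-25)&(T[...,2]>-60)
print("ledge tool z",np.median(T[k][:,2]))
k=(abs(T[...,0]-8)<3)&(abs(T[...,1])<9)&(T[...,2]<-15); print("tip z",T[k][:,2].max() if k.any() else None)
E
python3 gap.py
```

```text
t 5.58 org [-51.   82.1  76.6] y,s,w [ 82.1   2.5 -12.1] F org [ 0.7 -0.6 -0.9] N -1.1 gap 0.0005
joints [ 0.206  0.863 -0.362  2.248  2.874  0.562 -1.07 ]  tool axes org
 [[-0.82  -0.005  0.573]
 [-0.003  1.     0.003]
 [-0.573  0.001 -0.82 ]]
ledge tool z -13.919073848465882
tip z -15.063992046708531
```

Request:
{"fn": "move_arm", "kwargs": {
  "plan": [
    [0,0,0,0,0,0.004,0],
    [0,0,0,0,0,0.008,0],
    [0,0,0,0,0,0.012,0],
    [0,0,0,0,0,0.015,0],
    [0,0,0,0,0,0.016,0],
    [0,0,0,0,0,0.016,0]
  ]
}}

```text
time: 6.38
position: [0.6487, 0.0009, 0.0635]
eef_rot: [-0.227, 2.523, 0.072]
contact_force: [0.3, -0.5, 0.8]
finger_gap: 0.0007
```

```bash
python3 gap.py
```

```text
t 6.38 org [-41.9  82.1  63.5] y,s,w [ 82.1   2.5 -28. ] F org [ 0.2 -0.5  0.8] N 0.5 gap 0.0007
joints [ 0.2    0.893 -0.358  2.225  2.876  0.57  -1.066]  tool axes org
 [[-0.82  -0.005  0.573]
 [-0.003  1.     0.003]
 [-0.573  0.001 -0.82 ]]
ledge tool z -29.87039589726388
tip z -27.809361469279636
```

Request:
{"fn": "move_arm", "kwargs": {
  "plan": [
    [0,0,0,0,0,0.002,0],
    [0,0,0,0,0,0.004,0],
    [0,0,0,0,0,0.005,0],
    [0,0,0,0,0,0.005,0]
  ]
}}

```text
time: 6.92
position: [0.6516, 0.0014, 0.0594]
eef_rot: [-0.227, 2.523, 0.072]
contact_force: [-0.7, 0.8, -1.0]
finger_gap: 0.0008
```

```bash
python3 gap.py
```

```text
t 6.92 org [-39.   82.1  59.4] y,s,w [ 82.1   2.5 -33.1] F org [-0.6  0.9 -1. ] N -0.5 gap 0.0008
joints [ 0.198  0.903 -0.357  2.217  2.877  0.571 -1.065]  tool axes org
 [[-0.82  -0.005  0.573]
 [-0.003  1.     0.003]
 [-0.573  0.001 -0.82 ]]
ledge tool z -34.88764223217133
tip z -32.84236732169463
```

Request:
{"fn": "move_arm", "kwargs": {
  "plan": [
    [0,0,0,0,0,0.001,0],
    [0,0,0,0,0,0.002,0],
    [0,0,0,0,0,0.002,0]
  ]
}}

```text
time: 7.35
position: [0.6528, 0.0016, 0.0578]
eef_rot: [-0.227, 2.523, 0.072]
contact_force: [0.4, 0.5, 0.6]
finger_gap: 0.0005
```

```bash
python3 gap.py
```

```text
t 7.35 org [-37.8  82.1  57.8] y,s,w [ 82.1   2.6 -35. ] F org [0.5 0.4 0.6] N 0.2 gap 0.0005
joints [ 0.197  0.907 -0.356  2.214  2.877  0.572 -1.064]  tool axes org
 [[-0.82  -0.005  0.573]
 [-0.003  1.     0.003]
 [-0.573  0.    -0.82 ]]
ledge tool z -36.8339234362134
tip z -34.409697962354215
```

Request:
{"fn": "move_arm", "kwargs": {
  "plan": [
    [0,0,0,0,0,0.001,0],
    [0,0,0,0,0,0.002,0],
    [0,0,0,0,0,0.002,0]
  ]
}}

```text
time: 7.78
position: [0.6535, 0.0017, 0.0568]
eef_rot: [-0.228, 2.522, 0.072]
contact_force: [-4.4, -0.6, 7.3]
finger_gap: 0.0007
```

```bash
python3 gap.py; python3 - <<'E'
from h import *
p,d=ctrl.snapshot("wrist"); cv2.imwrite("pics/wrist3.png",p[:,:,::-1])
p,d=ctrl.snapshot("side"); cv2.imwrite("pics/side3.png",cv2.resize(p[120:270,200:380,::-1],None,fx=4,fy=4))
E
```

```text
t 7.78 org [-37.   82.1  56.8] y,s,w [ 82.1   2.6 -36.3] F org [-4.4  0.2  7.3] N 8.5 gap 0.0007
joints [ 0.197  0.909 -0.356  2.212  2.878  0.573 -1.064]  tool axes org
 [[-0.819 -0.005  0.573]
 [-0.004  1.     0.003]
 [-0.573  0.    -0.819]]
ledge tool z -38.04303280237657
tip z -36.024544999457255
```

View pics/wrist3.png

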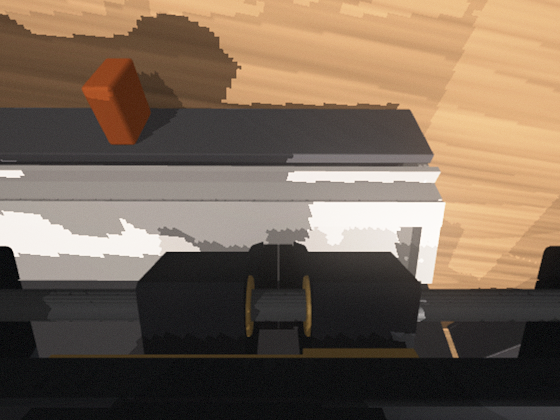

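View pics/side3.png

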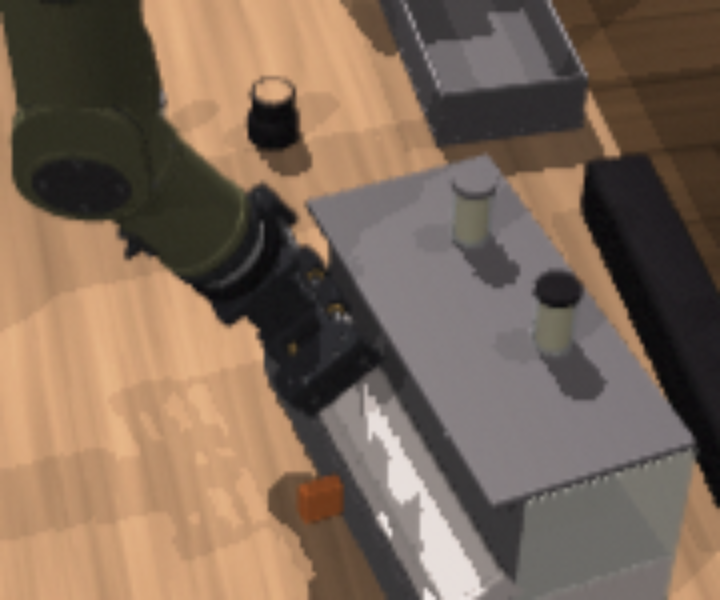

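There is contact at reported w = −36 mm, and the force of 8.5 N is square to the face. So the real tip is about 37 mm short of the reported TCP. Now sliding towards +y along the centre line.

Request:
{"fn": "move_arm", "kwargs": {
  "plan": [
    [0,0,0,0,0.003,0,0],
    [0,0,0,0,0.007,0,0],
    [0,0,0,0,0.012,0,0],
    [0,0,0,0,0.017,0,0],
    [0,0,0,0,0.02,0,0],
    [0,0,0,0,0.02,0,0]
  ]
}}

```text
time: 8.68
position: [0.6503, 0.018, 0.0566]
eef_rot: [-0.222, 2.523, 0.066]
contact_force: [-3.1, -5.2, 6.5]
finger_gap: 0.0003
```

```bash
python3 gap.py
```

```text
t 8.68 org [-37.3  98.7  56.6] y,s,w [ 98.7   2.3 -36.3] F org [-4.  -4.6  6.5] N 7.6 gap 0.0003
joints [ 0.153  0.908 -0.351  2.225  2.842  0.599 -1.075]  tool axes org
 [[-0.819  0.001  0.573]
 [-0.001  1.    -0.003]
 [-0.573 -0.003 -0.819]]
ledge tool z -37.79476741311821
tip z -27.056011273663927
```

Request:
{"fn": "move_arm", "kwargs": {
  "plan": [
    [0,0,0,0,0.005,0,0],
    [0,0,0,0,0.01,0,0],
    [0,0,0,0,0.015,0,0],
    [0,0,0,0,0.018,0,0],
    [0,0,0,0,0.018,0,0]
  ]
}}

```text
time: 9.35
position: [0.647, 0.0401, 0.0561]
eef_rot: [-0.229, 2.523, 0.073]
contact_force: [-0.7, -0.4, 0.3]
finger_gap: 0.0006
```

```bash
python3 gap.py
```

```text
t 9.35 org [-36.7 121.1  56.1] y,s,w [121.1   2.5 -37. ] F org [-0.7 -0.2  0.3] N 0.7 gap 0.0006
joints [ 0.11   0.91  -0.355  2.235  2.812  0.618 -1.084]  tool axes org
 [[-0.82  -0.006  0.573]
 [-0.004  1.     0.004]
 [-0.573  0.001 -0.82 ]]
ledge tool z -38.869922618586074
tip z -29.17352142171575
```

The force vanished at y ≈ 121, so the fingers are over the pocket. I'll centre them at 127 and go in.

Request:
{"fn": "move_arm", "kwargs": {
  "plan": [
    [0,0,0,0,0.006,0,0],
    [0,0,0,0,0.006,0.002,0],
    [0,0,0,0,0.006,0.004,0],
    [0,0,0,0,0.006,0.006,0],
    [0,0,0,0,0.006,0.006,0]
  ]
}}

```text
time: 10.02
position: [0.6495, 0.0455, 0.0511]
eef_rot: [-0.227, 2.523, 0.072]
contact_force: [0.4, -0.4, -0.7]
finger_gap: 0.0004
```

```bash
python3 gap.py
```

```text
t 10.03 org [-33.4 126.   51.1] y,s,w [126.    2.4 -43. ] F org [ 0.3 -0.4 -0.7] N -0.8 gap 0.0004
joints [ 0.096  0.921 -0.353  2.228  2.803  0.626 -1.086]  tool axes org
 [[-0.82  -0.004  0.573]
 [-0.003  1.     0.003]
 [-0.573  0.    -0.82 ]]
ledge tool z -44.822988900672165
tip z -34.976514356770295
```

In the pocket with no side force. Pressing the catch now.

Request:
{"fn": "move_arm", "kwargs": {
  "plan": [
    [0,0,0,0,0,0.002,0],
    [0,0,0,0,0,0.004,0],
    [0,0,0,0,0,0.006,0],
    [0,0,0,0,0,0.008,0],
    [0,0,0,0,0,0.0085,0],
    [0,0,0,0,0,0.0085,0]
  ]
}}

```text
time: 10.82
position: [0.6542, 0.0464, 0.0444]
eef_rot: [-0.227, 2.523, 0.072]
contact_force: [-2.3, -1.3, 5.0]
finger_gap: 0.0002
```

```bash
python3 gap.py; python3 - <<'E'
from h import *
p,d=ctrl.snapshot("scene"); cv2.imwrite("pics/scene3.png",cv2.resize(p[130:280,200:340,::-1],None,fx=4,fy=4))
E
```

```text
t 10.82 org [-28.6 126.1  44.4] y,s,w [126.1   2.4 -51.3] F org [-2.5 -0.9  5. ] N 5.5 gap 0.0002
joints [ 0.094  0.936 -0.351  2.214  2.805  0.628 -1.084]  tool axes org
 [[-0.819 -0.004  0.573]
 [-0.003  1.     0.003]
 [-0.573  0.    -0.819]]
ledge tool z -53.02536394707842
tip z -35.93017067694485
```

View pics/scene3.png

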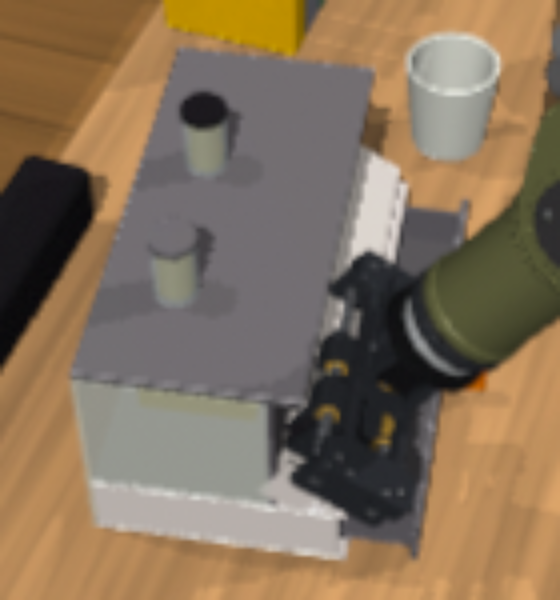

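The tray has sprung out, with its grey lip and the fin showing at crop (480,380). Retracting along the fingers.

Request:
{"fn": "move_arm", "kwargs": {
  "plan": [
    [0,0,0,0,0,-0.008,0],
    [0,0,0,0,0,-0.03,0],
    [0,0,0,0,0,-0.06,0],
    [0,0,0,0.01,0,-0.1,0],
    [0,0,0,0.03,0,-0.14,0],
    [0,0,0,0.04,0,-0.15,0],
    [0,0,0,0.04,0,-0.15,0]
  ]
}}

```text
time: 11.8
position: [0.5365, 0.0253, 0.1446]
eef_rot: [-0.228, 2.523, 0.072]
contact_force: [-0.5, 0.1, -0.1]
finger_gap: 0.0002
```

```bash
python3 - <<'E'
from h import *
where()
st=ctrl.get_state();c=ctrl.calibration("wrist")
for n in ["scene","wrist"]:
    p,d=ctrl.snapshot(n); cv2.imwrite(f"pics/{n}4.png",p[:,:,::-1]); np.save(f"pics/{n}4.npy",d)
    im=p[:,:,::-1].copy();hsv=cv2.cvtColor(im,cv2.COLOR_BGR2HSV);Q=(cloud(n,d)-O)@RO*1000
    o=(hsv[...,0]<16)&(hsv[...,1]>200)&(hsv[...,2]>70)&(abs(Q[...,1])<40)&(Q[...,0]<-100)&(Q[...,0]>-200)&(Q[...,2]>14)
    if o.sum(): print(n,o.sum(),np.percentile(Q[o],[2,50,98],axis=0).round(1).tolist(), "toppart",np.percentile(Q[o&(Q[...,2]>39)],[2,50,98],axis=0).round(1).tolist())
E
```

```text
t 11.8 org [-148.2  125.7  144.6] y,s,w [125.7 -38.   99.4] F org [-0.5  0.2 -0.1] N 0.2 gap 0.0002
joints [ 0.154  0.687 -0.419  2.52   2.799  0.676 -1.146]  tool axes org
 [[-0.82  -0.005  0.572]
 [-0.004  1.     0.003]
 [-0.572  0.001 -0.82 ]]
scene 48 [[-164.0, -5.0, 15.3], [-154.0, 7.2, 31.3], [-144.5, 10.7, 45.5]] toppart [[-159.1, -5.5, 39.3], [-155.2, 1.5, 42.4], [-145.8, 9.3, 46.0]]
wrist 83 [[-173.8, -4.8, 15.1], [-169.5, 5.9, 35.7], [-158.0, 6.7, 42.7]] toppart [[-173.7, -3.1, 39.7], [-166.8, 5.9, 41.3], [-157.7, 6.6, 43.1]]
```

View pics/wrist4.png

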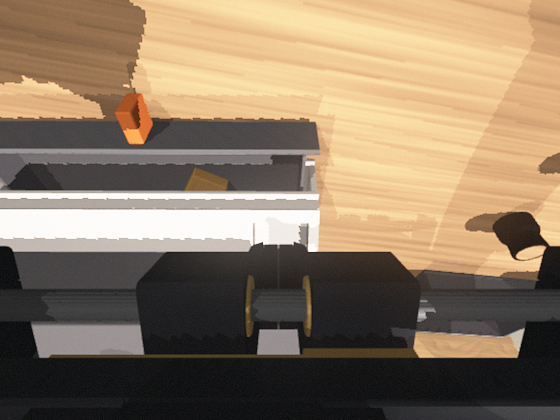

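View pics/scene4.png

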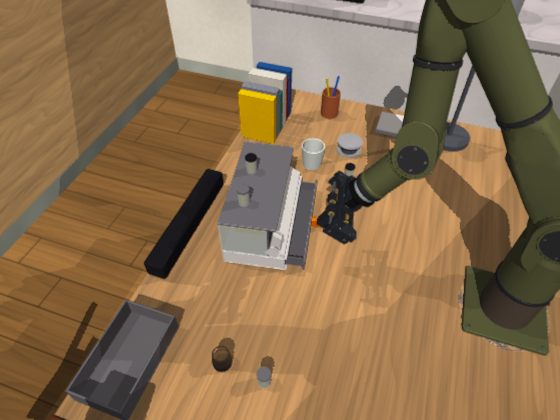

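```bash
python3 - <<'E'
from h import *
Rv=pressrot(0,-1); tip=np.array([-.162,.0005,.09])
delta(toW(tip+[0,0,-.037]),Rv)
E
```

```text
rv [0.0021 0.6113 0.0043] shift [ 0.0658 -0.1252  0.0655]
```

Request:
{"fn": "move_arm", "kwargs": {
  "plan": [
    [0,0.1,0,0.01,-0.04,0,0.05],
    [0,0.22,0,0.02,-0.085,0,0.05],
    [0,0.35,0,0.03,-0.125,0.01,0.05],
    [0,0.48,0,0.045,-0.125,0.025,0.05],
    [0.002,0.611,0.004,0.055,-0.125,0.045,0.05],
    [0.002,0.611,0.004,0.066,-0.125,0.065,0.05],
    [0.002,0.611,0.004,0.066,-0.125,0.065,0.05],
    [0.002,0.611,0.004,0.066,-0.125,0.065,0.05]
  ]
}}

```text
time: 12.9
position: [0.5563, -0.1163, 0.0664]
eef_rot: [-0.234, 2.942, -0.101]
contact_force: [0.1, -0.7, -0.0]
finger_gap: 0.0498
```

```bash
python3 - <<'E'
from h import *
where()
Rv=pressrot(0,-1); delta(toW(np.array([-.162,.0005,.012])+[0,0,-.037]),Rv)
st=ctrl.get_state();n="wrist"
p,d=ctrl.snapshot(n); cv2.imwrite(f"pics/{n}5.png",p[:,:,::-1])
im=p[:,:,::-1].copy();hsv=cv2.cvtColor(im,cv2.COLOR_BGR2HSV);T=(cloud(n,d)-st["position"])@R.from_rotvec(st["eef_rot"]).as_matrix()*1000
o=(hsv[...,0]<16)&(hsv[...,1]>200)&(hsv[...,2]>70)&(abs(T[...,1])<40)&(abs(T[...,0])<60)
print(o.sum(),np.percentile(T[o],[2,50,98],axis=0).round(1).tolist()); t=o&(T[...,2]<np.percentile(T[o][:,2],2)+5); print("top",np.percentile(T[t],[2,50,98],axis=0).round(1).tolist())
E
```

```text
t 12.9 org [-153.3  -17.1   66.4] y,s,w [-17.1 -87.1  38.3] F org [-0.  -0.7 -0. ] N -0.0 gap 0.0498
joints [ 0.358  0.793 -0.417  2.059  1.214  0.351  0.658]  tool axes org
 [[-0.983  0.024  0.18 ]
 [ 0.009  0.996 -0.085]
 [-0.181 -0.083 -0.98 ]]
rv [-0.0846  0.1818 -0.0163] shift [0.0252 0.0249 0.0865]Traceback (most recent call last):
  File "<stdin>", line 8, in <module>
    return _quantile_unchecked(
        a, q, axis, out, overwrite_input, method, keepdims, weights)
    return _ureduce(a,
                    func=_quantile_ureduce_func,
    ...<5 lines>...
                    overwrite_input=overwrite_input,
                    method=method)
    r = func(a, **kwargs)
    result = _quantile(arr,
                       quantiles=q,
    ...<2 lines>...
                       out=out,
                       weights=wgt)
    slices_having_nans = np.isnan(arr[-1, ...])
                                  ~~~^^^^^^^^^
IndexError: index -1 is out of bounds for axis 0 with size 0
```

View pics/wrist5.png

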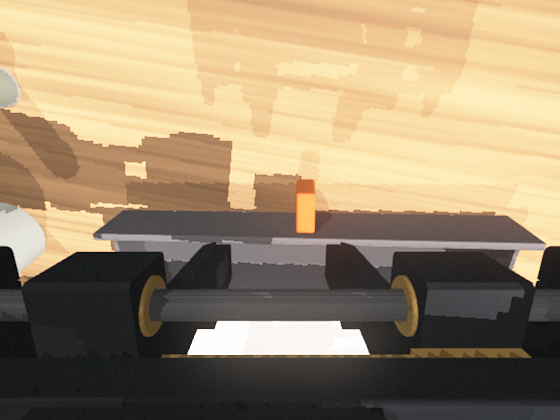

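The wrist is still turning. I'll finish the hover at the current height: turn (-0.085, 0.18, -0.016), then recheck.

Request:
{"fn": "move_arm", "kwargs": {
  "plan": [
    [-0.04,0.09,-0.008,0.013,0.012,0,0.05],
    [-0.085,0.182,-0.016,0.022,0.02,0.002,0.05],
    [-0.085,0.182,-0.016,0.022,0.02,0.002,0.05],
    [-0.085,0.182,-0.016,0.022,0.02,0.002,0.05],
    [-0.085,0.182,-0.016,0.022,0.02,0.002,0.05]
  ]
}}

```text
time: 13.58
position: [0.5315, -0.1005, 0.0603]
eef_rot: [-0.277, 3.126, -0.005]
contact_force: [-0.9, 0.0, 0.4]
finger_gap: 0.0503
```

```bash
cat > fin.py <<'E'
from h import *
import sys
where()
Rv=pressrot(0,-1); delta(toW(np.array([-.162,.0005,.012])+[0,0,-.037]),Rv)
st=ctrl.get_state();n="wrist"
p,d=ctrl.snapshot(n); cv2.imwrite(f"pics/wrist_{sys.argv[1]}.png",p[:,:,::-1])
im=p[:,:,::-1].copy();hsv=cv2.cvtColor(im,cv2.COLOR_BGR2HSV);P=cloud(n,d);Rm=R.from_rotvec(st["eef_rot"]).as_matrix()
T=(P-st["position"])@Rm*1000; Q=(P-O)@RO*1000
o=(hsv[...,0]<20)&(hsv[...,1]>200)&(hsv[...,2]>120)&(abs(Q[...,1])<30)&(Q[...,0]<-90)&(Q[...,2]>14)&(Q[...,2]<55)
if o.sum()>5:
    print(o.sum(),"tool",np.percentile(T[o],[2,50,98],axis=0).round(1).tolist(),"org",np.percentile(Q[o],[2,50,98],axis=0).round(1).tolist())
    t=o&(Q[...,2]>37); print("top tool",np.percentile(T[t],[2,50,98],axis=0).round(1).tolist(),"org",np.percentile(Q[t],[2,50,98],axis=0).round(1).tolist())
E
python3 fin.py a
```

```text
t 13.57 org [-175.     2.8   60.3] y,s,w [   2.8 -108.4   45.8] F org [-0.9  0.2  0.4] N 0.8 gap 0.0503
joints [ 0.461  0.862 -0.619  1.924  0.845  0.634  1.039]  tool axes org
 [[-1.    -0.001  0.003]
 [-0.001  1.    -0.003]
 [-0.003 -0.003 -1.   ]]
rv [-0.0034  0.0027  0.0015] shift [-0.0128 -0.002   0.0854]
```

View pics/wrist_a.png

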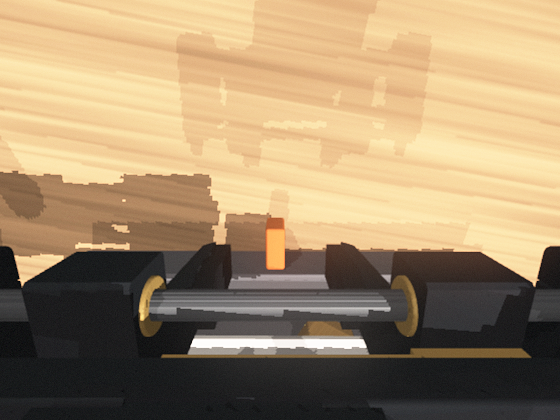

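The fin is centred between the open jaws at (275,244), and the tin is in the tray at (330,328). I'll measure the fin straight from those pixels.

```bash
python3 - <<'E'
from h import *
st=ctrl.get_state();p,d=ctrl.snapshot("wrist");P=cloud("wrist",d);Q=(P-O)@RO*1000
print(cv2.cvtColor(p,cv2.COLOR_RGB2HSV)[[225,245,260],[275]*3].tolist())
for r in (222,228,234,240,248,256,264,267,270): print(r,[Q[r,c].round(1).tolist() for c in (268,275,282)])
E
```

```text
[[10, 177, 183], [17, 154, 255], [17, 158, 254]]
222 [[-173.5, -5.5, 26.1], [-173.7, -0.1, 26.7], [-173.4, 5.3, 25.6]]
228 [[-173.8, -4.9, 41.6], [-173.5, 0.1, 40.7], [-172.9, 5.1, 38.9]]
234 [[-170.1, -4.9, 44.0], [-169.9, 0.1, 43.5], [-170.4, 5.1, 44.8]]
240 [[-165.7, -4.9, 44.3], [-165.9, 0.1, 44.9], [-165.7, 5.1, 44.4]]
248 [[-158.9, -5.0, 42.7], [-159.8, 0.1, 44.9], [-158.8, 5.2, 42.4]]
256 [[-153.3, -5.0, 44.2], [-153.2, 0.1, 44.1], [-153.5, 5.2, 44.8]]
264 [[-146.8, -5.1, 43.8], [-147.4, 0.1, 45.1], [-146.5, 5.2, 43.1]]
267 [[-144.5, -5.1, 44.2], [-144.8, 0.1, 44.8], [-143.7, 5.2, 42.5]]
270 [[-141.1, -5.2, 42.1], [-141.9, 0.1, 43.8], [-141.4, 5.3, 42.7]]
```

Request:
{"fn": "move_arm", "kwargs": {
  "plan": [
    [0,0,0,-0.008,-0.002,0,0.05],
    [0,0,0,-0.015,-0.003,0.01,0.05],
    [0,0,0,-0.015,-0.003,0.03,0.05],
    [0,0,0,-0.015,-0.003,0.045,0.05],
    [0,0,0,-0.015,-0.003,0.055,0.05],
    [0,0,0,-0.015,-0.003,0.06,0.05],
    [0,0,0,-0.015,-0.003,0.06,0.05]
  ]
}}

```text
time: 14.55
position: [0.5471, -0.1006, 0.0]
eef_rot: [-0.276, 3.127, -0.002]
contact_force: [0.5, 0.6, 0.7]
finger_gap: 0.0502
```

```bash
python3 - <<'E'
from h import *
where()
p,d=ctrl.snapshot("wrist");cv2.imwrite("pics/wrist_b.png",p[:,:,::-1])
E
```

```text
t 14.55 org [-159.6   -0.     0. ] y,s,w [  -0.  -130.3  -12.4] F org [0.6 0.5 0.7] N 0.2 gap 0.0502
joints [ 0.41   0.965 -0.54   1.894  0.933  0.555  0.976]  tool axes org
 [[-1.    -0.001  0.002]
 [-0.001  1.    -0.002]
 [-0.002 -0.002 -1.   ]]
```

View pics/wrist_b.png

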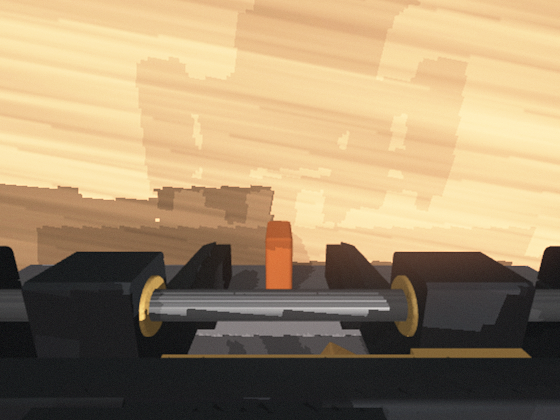

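The fin is between the fingers at (279,255), with no contact. Down the last 22 mm, then close.

Request:
{"fn": "move_arm", "kwargs": {
  "plan": [
    [0,0,0,0,0,0.01,0.05],
    [0,0,0,0,0,0.018,0.05],
    [0,0,0,0,0,0.022,0.05],
    [0,0,0,0,0,0.022,0.05],
    [0,0,0,0,0,0.022,0.005],
    [0,0,0,0,0,0.022,0.005],
    [0,0,0,0,0,0.022,0.005],
    [0,0,0,0,0,0.022,0.005]
  ],
  "squeeze": 15
}}

```text
time: 15.6
position: [0.5473, -0.1002, -0.0216]
eef_rot: [-0.276, 3.127, -0.001]
contact_force: [0.7, -1.2, -0.0]
finger_gap: 0.0138
```

```bash
python3 - <<'E'
from h import *
where()
E
```

```text
t 15.6 org [-159.3    0.3  -21.6] y,s,w [   0.3 -142.5  -30.4] F org [ 0.5 -1.3 -0. ] N -0.3 gap 0.0138
joints [ 0.391  0.997 -0.506  1.896  0.973  0.515  0.941]  tool axes org
 [[-1.    -0.001  0.003]
 [-0.001  1.    -0.001]
 [-0.003 -0.001 -1.   ]]
```

Gripped, with a gap of 13.8 mm against the 14 mm fin. Pulling along tool +x.

Request:
{"fn": "move_arm", "kwargs": {
  "plan": [
    [0,0,0,0.003,0,0,0.005],
    [0,0,0,0.008,0,0,0.005],
    [0,0,0,0.014,0,0,0.005],
    [0,0,0,0.02,0,0,0.005],
    [0,0,0,0.026,0,0,0.005],
    [0,0,0,0.032,0,0,0.005],
    [0,0,0,0.037,0,0,0.005],
    [0,0,0,0.041,0,0,0.005],
    [0,0,0,0.042,0,0,0.005],
    [0,0,0,0.042,0,0,0.005]
  ]
}}

```text
time: 16.85
position: [0.5057, -0.1076, -0.0217]
eef_rot: [-0.277, 3.127, -0.002]
contact_force: [-1.4, 3.1, 5.6]
finger_gap: 0.0136
```

```bash
python3 - <<'E'
from h import *
where()
E
```

```text
t 16.85 org [-2.016e+02  2.000e-01 -2.170e+01] y,s,w [   0.2 -177.2   -6.2] F org [-0.8  3.3  5.6] N 5.0 gap 0.0136
joints [ 0.379  0.964 -0.432  2.016  1.065  0.405  0.842]  tool axes org
 [[-1.    -0.001  0.002]
 [-0.001  1.    -0.001]
 [-0.002 -0.001 -1.   ]]
```

Request:
{"fn": "move_arm", "kwargs": {
  "plan": [
    [0,0,0,0.001,0,0,0.005],
    [0,0,0,0.002,0,0,0.005],
    [0,0,0,0.003,0,0,0.005],
    [0,0,0,0.003,0,0,0.005]
  ]
}}

```text
time: 17.35
position: [0.5031, -0.1081, -0.0217]
eef_rot: [-0.276, 3.127, -0.001]
contact_force: [-0.4, 5.1, 5.5]
finger_gap: 0.014
```

```bash
python3 - <<'E'
from h import *
where()
E
```

```text
t 17.35 org [-2.042e+02  2.000e-01 -2.170e+01] y,s,w [   0.2 -179.4   -4.7] F org [0.4 5.1 5.5] N 4.2 gap 0.014
joints [ 0.377  0.962 -0.425  2.024  1.073  0.396  0.833]  tool axes org
 [[-1.    -0.001  0.003]
 [-0.001  1.    -0.001]
 [-0.003 -0.001 -1.   ]]
```

Request:
{"fn": "move_arm", "kwargs": {
  "plan": [
    [0,0,0,0.001,0,0,0.005],
    [0,0,0,0.002,0,0,0.005],
    [0,0,0,0.003,0,0,0.005],
    [0,0,0,0.003,0,0,0.005]
  ]
}}

```text
time: 17.85
position: [0.5027, -0.1081, -0.0217]
eef_rot: [-0.276, 3.122, 0.0]
contact_force: [3.4, 4.4, 1.5]
finger_gap: 0.0141
```

```bash
python3 - <<'E'
from h import *
where()
E
```

```text
t 17.85 org [-2.047e+02  2.000e-01 -2.170e+01] y,s,w [   0.2 -179.7   -4.4] F org [4.1 3.7 1.5] N -1.2 gap 0.0141
joints [ 0.375  0.96  -0.419  2.029  1.082  0.385  0.825]  tool axes org
 [[-1.    -0.001  0.007]
 [-0.001  1.    -0.001]
 [-0.007 -0.001 -1.   ]]
```

The tray is at its stop: a 3 mm command moved it only 0.5 mm and the pull force rose. Relaxing, opening and lifting straight up.

Request:
{"fn": "move_arm", "kwargs": {
  "plan": [
    [0,0,0,-0.002,0,0,0.005],
    [0,0,0,-0.002,0,0,0.05],
    [0,0,0,-0.002,0,0,0.05],
    [0,0,0,-0.002,0,0,0.05],
    [0,0,0,-0.002,0,-0.01,0.05],
    [0,0,0,-0.002,0,-0.04,0.05],
    [0,0,0,-0.002,0,-0.08,0.05],
    [0,0,0,-0.002,0,-0.12,0.05],
    [0,0,0,-0.002,0,-0.15,0.05],
    [0,0,0,-0.002,0,-0.15,0.05]
  ]
}}

```text
time: 19.1
position: [0.5029, -0.1087, 0.1305]
eef_rot: [-0.275, 3.123, -0.004]
contact_force: [-0.5, -0.1, -0.4]
finger_gap: 0.0499
```

```bash
python3 - <<'E'
from h import *
where()
for n in ["scene","side","wrist"]:
    p,d=ctrl.snapshot(n); cv2.imwrite(f"pics/{n}9.png",p[:,:,::-1])
    if n=="wrist":
        P=cloud(n,d);Q=(P-O)@RO*1000;h=cv2.cvtColor(p,cv2.COLOR_RGB2HSV)
        k=(Q[...,2]>38)&(Q[...,2]<48)&(abs(Q[...,1])<12)&(Q[...,0]<-165)&(Q[...,0]>-260)&(h[...,1]>140)
        if k.any(): print("fin top",np.percentile(Q[k],[2,50,98],axis=0).round(1).tolist())
        L=Q-np.array([-60,0,85]); s=L@S;w=L@N
        k=(abs(Q[...,1]-128)<18)&(abs(s)<8)&(abs(w)<14);print("pocket floor w",k.sum(),np.median(w[k]) if k.any() else None)
        k=(abs(Q[...,1]-60)<18)&(abs(s)<8)&(abs(w)<14);print("ledge w",np.median(w[k]) if k.any() else None)
E
```

```text
t 19.1 org [-204.6   -0.4  130.5] y,s,w [ -0.4 -92.3 120.2] F org [-0.5 -0.  -0.4] N -0.0 gap 0.0499
joints [ 0.549  0.735 -0.711  1.958  0.733  0.717  1.134]  tool axes org
 [[-1.    -0.     0.006]
 [-0.     1.    -0.003]
 [-0.006 -0.003 -1.   ]]
fin top [[-219.4, -6.5, 41.4], [-204.8, -0.9, 43.2], [-189.2, 5.7, 44.6]]
pocket floor w 0 None
ledge w None
```

View pics/scene9.png

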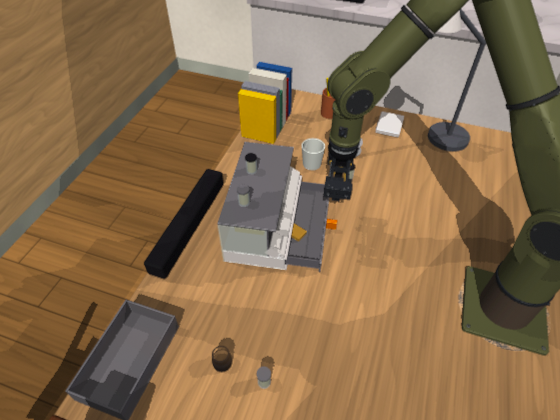

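View pics/side9.png

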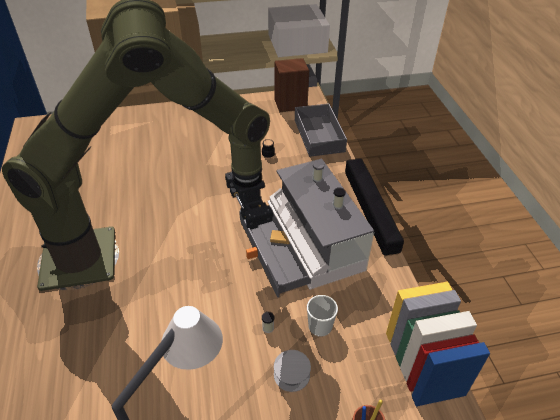

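View pics/wrist9.png

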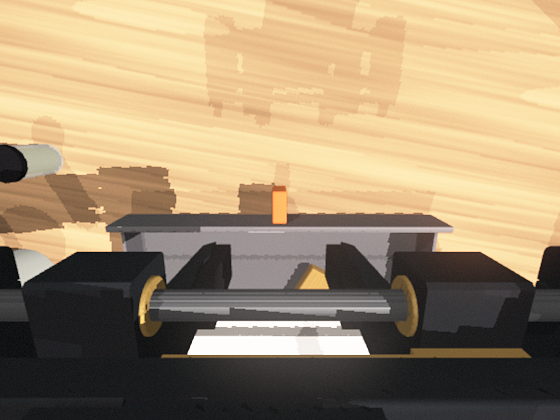

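The fin centre is at x ≈ −204.5, so the tray is about 90 mm out. The tin lies in it at scene (299,232), and the other objects look unmoved. One last check of the catch from the scene depth, then I'll hand in.

```bash
python3 - <<'E'
from h import *
p,d=ctrl.snapshot("scene");Q=(cloud("scene",d)-O)@RO*1000;L=Q-np.array([-60,0,85]);s=L@S;w=L@N
for y in (60,126):
    k=(abs(Q[...,1]-y)<18)&(abs(s)<7)&(abs(w)<22);print(y,k.sum(),np.median(w[k]))
print(ctrl.get_state()["contact_force"]); print(ctrl.hand_in())
E
```

```text
60 41 1.4420070565301626
126 47 -6.589361885761251
[-0.28597204  0.04035467  0.56315969]
the job is handed in; nothing more can be done
None
```

The tray is out at its stop with the tin still in it, and the job is handed in at about 19 s of the 64 s allowed. No verdict was reported.

**What I did:** I touched the ledge with shut fingers at about 8 N, square to the face. Then I slid towards +y until they dropped into the pocket at y ≈ 121–126 mm. I pressed the catch about 7–8 mm at about 5.5 N, and the tray sprang out about 46 mm. I gripped the fin (gap 13.8 mm), pulled until the arm stalled at the stop, then opened and lifted clear.

**Last checks:**
- **Tray:** the fin was about 92 mm from its shut place, against the 90 mm stop; the 2 mm difference is within camera error.
- **Tin:** visible in the tray.
- **Catch:** the pocket floor was 8.0 mm below the ledge face, so the catch is back at rest.
- **Robot:** contact force near zero, and the hand clear of everything.
- **Canisters, cup, loupe and reel:** they look unmoved in the scene and side pictures, apart from the reel, which the arm partly hides in the scene view. I judged this by eye and did not measure it.

**Disagreements:**
- **TCP offset:** the reported TCP lay about 37 mm beyond the real fingertips. The wrist depth and the point of contact both showed this, and I corrected for it throughout.
- **Camera agreement:** the scene, side and wrist cameras differed by up to about 5 mm on the organiser's position, so I averaged the scene and side values.
- **Pocket seen beforehand:** the pictures already showed the pocket, so I started the slide about 45 mm short of it and did not feel the whole ledge.

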